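Close the joint: pull the spacer, lock the jig

TASK

Pull the aluminium spacer out of the gap between the two halves of the blank, gripping its exposed top edge from under the dust hood, so that the sprung half closes the joint. Set the spacer down in the steel tray without dropping it, and only then push the jig's lock lever fully over, away from the robot. Do not bump the hood and leave everything else where it is.

Things in the scene. Friction and masses are not known exactly. Their poses are not given: they have to be found in the camera images.
- jig: glue-up jig fixed on the bench: plywood base board 300 (x) x 330 (y) x 12 mm (y -210 to +120) carrying two pale wood halves, each 260 (x) x 85 (y) mm, tops 57 mm above the bench. Left half (y +6 to +91) fixed, right half sprung. Origin on the bench under the middle of the gap; x along the gap, away from the robot at zero yaw, y left, z up.
- gap (a point): middle of the gap's floor, 12 mm above the bench. The upright gap runs along jig x, is 12 mm wide, 45 mm deep and open at both ends.
- post_top (a point): top of the dark steel post, 16 mm across and 332 mm high, at jig x +135, y +95 mm, which carries the hood
- loose_half (a joint): slide of the sprung right half of the blank, in m: 0 = gap held open by the spacer, 0.0115 = joint closed (gap of 0.5 mm). A spring pushes it towards the fixed half with about 6 N, so it pinches the spacer and closes by itself when the spacer leaves.
- loose_half_edge (a point): middle of the top joint edge of the sprung half, 57 mm above the bench; moves with it
- spacer: plain aluminium plate, 60 (x) x 12 (y) x 75 mm tall (z), about 0.15 kg, standing on edge in the gap and pinched there; its top 30 mm stand out above the halves. Origin at the centre of its underside, axes as the jig's while it is in the gap.
- spacer_top (a point): middle of the spacer's top edge, 75 mm above its underside
- spacer_mid (a point): centre of the spacer
- hood: grey dust hood fixed over the gap; origin and axes as the jig's. Plate over x and y -60 to +60 and -75 to +75 mm, underside 255 mm above the bench (168 above the spacer's top), stub up to 338 mm, a bar to the post. It bars coming straight down: lean the tool 30 to 45 degrees in the plane of the gap, upper end towards the robot (jig -x).
- tray: dark steel open tray fixed on the bench, 150 (x) x 210 (y) x 30 mm high, walls and floor 4 mm. Origin under its centre.
- lock (a joint): lock lever of the jig, in rad: near 0 = leaning to the robot (jig -x), unlocked; 1.0 = leaning fully away (jig +x), locked. Stays where it is left; light to push (about 1 N at the tip).
- lock_tip (a point): centre of the steel ball (26 mm across) on the lever's end. Lever 80 mm long, 10 mm thick, pivoting about jig y at jig x -60, y -180 mm, 34 mm above the bench, on a block 70 (x) x 50 (y) x 25 mm high. At 0 it leans 0.5 rad from vertical to -x, at 1.0 it leans 0.5 rad to +x.
- tape: bystander: roll of paper tape lying flat, 100 mm across, 24 mm high
- glue: bystander: white bottle, 60 mm across, 170 mm tall
- driver: bystander: screwdriver with an orange handle, lying
- caliper: bystander: steel caliper lying flat, 190 mm long
- mallet: bystander: hammer with a wooden handle, lying
- drill: bystander: dark cordless drill standing on its battery, about 205 mm high
- offcut: bystander: dark wood offcut, 50 x 30 x 22 mm, lying in one far corner of the tray (tray frame about x +45, y +75 mm)

How it is judged:
By the outcome, as a careful person would: the job done as asked, in the order asked, and still so for the second after the job is handed in, with the robot touching nothing.
It also fails if it takes over 59 s, if anything falls off the work surface, if the arm or the gripper's body presses on something with over 40 N, if the wrist force passes 120 N, or if a joint passes its speed limit or range.

ROBOT

A 7-joint arm with a two-finger parallel gripper is mounted at the origin on the work surface. World frame = base frame: x ahead of the robot, y to its left, z up, the work surface at z = 0. Lengths are in m, angles in rad, forces in N, time in s.
With the tool pointing down it reaches from about 0.425 to 0.925 m from the base axis. Payload 6.8 kg.
Tool frame: the origin (TCP) lies midway between the tips of the shut fingers; the grasp point (between the pads) lies 19 mm behind it; z points along the fingers, y is the line along which they close (so a half turn about z gives the same grasp; the last joint's range is limited). The gripper opens to 85 mm and grips with 20 to 120 N. Pads are 22 mm wide; open, the fingers measure 114 mm over their backs; the gripper's body (76 mm by 85 mm) begins 54 mm behind the grasp point. The pads swing forward as they close: fully open they stand 13 mm farther back than shut.
Start: joints at [-1.428, 0.477, 0.022, 1.555, -0.011, 1.109, -0.083], TCP at [0.168, 0.654, 0.231] pointing down, gripper open.
Joint ranges: [-2.96, 2.96], [-0.34, 2.1], [-1.41, 1.46], [0.24, 2.44], [-1.37, 4.51], [0.17, 1.92], [-2.96, 2.96]. Speed limits (rad/s): [2.39, 2.39, 3.14, 3.14, 3.14, 3.14, 3.14].

INTERFACE

Orientations are given as a unit quaternion [w, x, y, z].
In Python, from station import bot, eyes, ticket gives the robot as it stands.
- The arm moves only by the shell command python3 -m crank 'ROWS' [FORCE]. ROWS is text: rows parted by semicolons, each of 7 numbers parted by spaces: the shift along the tool's x, y, z in units of 0.5 m (1.0 is 0.5 m), then the turn, a rotation vector about the tool's x, y, z in units of 180 degrees (1.0 is 180 degrees), then the closure, from 0 (fully open) to 1 (shut). A call has 1 to 20 rows; each row is the pose to reach, as a shift and turn from the pose commanded when the call began, along the tool's axes at that moment, turning the shorter way round; what a row does not reach only later rows make up. A row lasts 1/10 s, in which the tool goes at most 50 mm and 8.59 degrees, less where a joint would pass 70% of its speed; a pose out of reach is approached as far as the arm can. A call with a number of a shift or a turn outside -1 to 1 is refused whole. A call with a gripper value outside its range is refused whole. The fingers move at their own pace and stop on an object; FORCE is the grip in N (left out, the last holds). Time passes only in rows, so rows that repeat a pose let the fingers close. It gives the time, the measured TCP pose, the force, the opening and the grip force at its end, in the units of the state.
- bot.get_obs(): the state, without advancing time (a new reading comes with each control period).
- eyes.read_camera(name): name is "scene" or "top" or "wrist"; returns a dict with "image" (420x560x3 uint8, red, green, blue), "K" (3x3 intrinsics, pixels), "R" (3x3) and "t" (3): a world point X has camera coordinates R X + t. Camera axes: x right, y down, z forward; pixel columns grow to the right and rows downward; lengths in m; the calibration is good to about 2 mm. The wrist camera is an equidistant fisheye: a pixel r from the principal point sees the ray r / f radians off the axis. A picture is of the moment at which its call begins. There is no depth.
- ticket.hand_in(): hands the job in; it is judged then, once.
The state is a dict: "t": time; "q": joint angles; "joint_vel": joint speeds; "joint_torque": joint torques, N m; "eef_pos": TCP position; "tool_rot": TCP orientation; "contact_force": force on the tool from outside, world axes, zero at the start; "torque": the same for the moment, N m; "gripper_width": opening from 0.0 (shut) to 1.0 (fully open); "grasp_force": force on a finger pad.
Only numpy, scipy, OpenCV 4.12 (cv2) and the standard library are available. Lean on these libraries where they do the work, as an engineer would, in place of code of your own. Each camera call takes 0.05 s, during which the arm holds its last target. There are 200 camera calls.

## Working session

There is one attempt and no reset: what is moved stays moved. The work goes in short steps, Python scripts to look and compute and a shell command to move; the robot and the scene stay as the last step left them, time stands still between calls to the robot, and variables do not carry over. Pictures are saved under pics/ and viewed, at most 13 in all, crops included, and the job is handed in when it is done.

```bash
mkdir -p pics; ls
python3 - <<'E'
from station import bot,eyes
import cv2,pickle
d={}
for n in("scene","top"):
    c=eyes.read_camera(n);d[n]=c
    cv2.imwrite(f"pics/{n}0.png",cv2.resize(c["image"][:,:,::-1],(784,588),interpolation=cv2.INTER_CUBIC))
    print(n,c["K"],c["R"],c["t"])
pickle.dump(d,open("cams0.pkl","wb"))
o=bot.get_obs();print(o)
E
```

```text
pics
scene [[454.19236906   0.         282.87473872]
 [  0.         454.19236906 213.80698964]
 [  0.           0.           1.        ]] [[ 0.84766693  0.53043309  0.01007524]
 [ 0.3502348  -0.54523182 -0.76161529]
 [-0.39849261  0.64912479 -0.64795111]] [-0.46908443 -0.02841745  1.9414676 ]
top [[414.2316054    0.         280.32751544]
 [  0.         414.2316054  206.97665112]
 [  0.           0.           1.        ]] [[ 0.01638429 -0.99973393 -0.01623647]
 [-0.98905528 -0.01382356 -0.14689647]
 [ 0.14663294  0.01846556 -0.98901861]] [0.00617416 0.58992276 1.38993211]
{'t': 0.1, 'q': array([-1.42811116,  0.47771032,  0.02233317,  1.55635562, -0.01151029,
        1.10931588, -0.08311453]), 'joint_vel': array([-0.00028188, -0.00255355,  0.00038883, -0.00294578,  0.00126535,
       -0.0012179 , -0.0002913 ]), 'joint_torque': array([ 3.69915302e-03, -5.97761929e+01,  1.61338024e+00, -2.81953132e+01,
        1.28166057e-02,  5.01972274e-03,  3.58174631e-06]), 'eef_pos': array([0.16737935, 0.65335865, 0.23042625]), 'tool_rot': array([-5.04548187e-05,  1.25059587e-01,  9.92148885e-01, -8.29122681e-04]), 'contact_force': array([-0.75540732,  0.69892685, -0.10556328]), 'torque': array([ 0.01064534,  0.01686173, -0.06000576]), 'grasp_force': 0.0, 'gripper_width': 0.9991943254050334}
```

View pics/scene0.png

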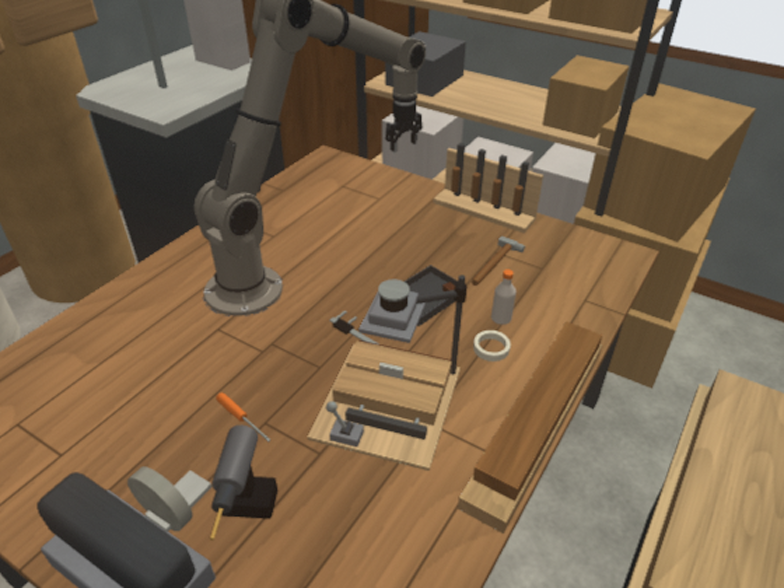

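View pics/top0.png

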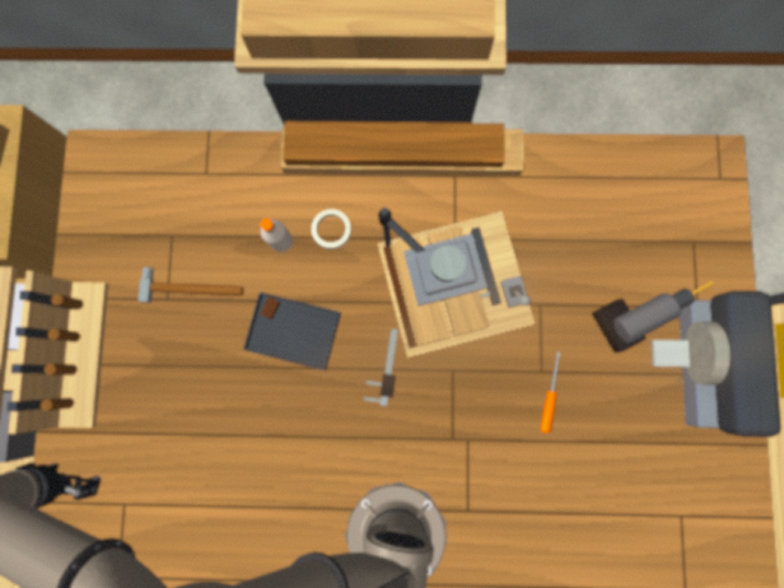

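The scene view shows the jig at (390,400), the spacer top at about (390,370), the lever ball at (333,408) and the tray at (430,295). The top view shows the jig board corners at (500,213), (534,322), (408,356) and (380,245), and the tray at (260,294), (340,313), (327,368) and (245,349). I'll enlarge both.

Run:
```python
import cv2,pickle
d=pickle.load(open("cams0.pkl","rb"))
a=d["scene"]["image"][185:335,215:335,::-1]  # x4
b=d["top"]["image"][145:260,170:390,::-1]
cv2.imwrite("pics/s1.png",cv2.resize(a,None,fx=4,fy=4,interpolation=cv2.INTER_CUBIC))
cv2.imwrite("pics/t1.png",cv2.resize(b,None,fx=3.6,fy=3.6,interpolation=cv2.INTER_CUBIC))
```

```text
(no output)
```

View pics/s1.png

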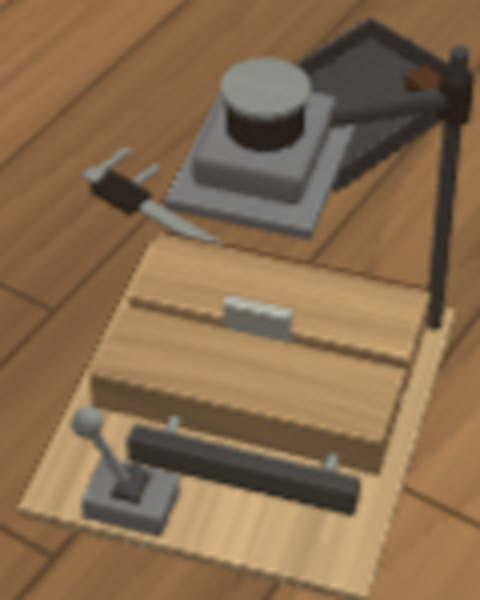

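View pics/t1.png

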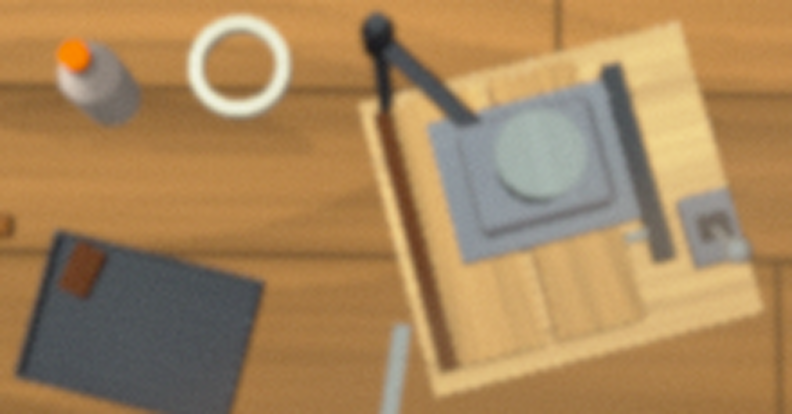

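The scene crop shows the spacer's top edge from (224,298) to (291,308), the ball at (87,421), the post top at (460,50) and the board corners. The top crop shows the board corners, the ball at (734,248), the tray rim at (58,231) and (264,284), and the offcut at its far left. Next I fit the poses.

```bash
cat > h.py <<'E'
import numpy as np,pickle,cv2
from scipy.optimize import least_squares
from scipy.spatial.transform import Rotation as Rn
def proj(c,X):
    p=(c["R"]@np.atleast_2d(X).T).T+c["t"]; p=p@c["K"].T; return p[:,:2]/p[:,2:]
def wproj(c,X):
    p=(c["R"]@np.atleast_2d(X).T).T+c["t"]; r=np.hypot(p[:,0],p[:,1]); th=np.arctan2(r,p[:,2])
    return c["K"][[0,1],2]+c["K"][0,0]*(th/r)[:,None]*p[:,:2]
def w(pose,P):
    x,y,a=pose; P=np.atleast_2d(P)/1000.
    return P@Rn.from_euler('z',a).as_matrix().T+[x,y,0]
E
python3 - <<'E'
from h import *
d=pickle.load(open("cams0.pkl","rb"));S,T=d["scene"],d["top"]
s=lambda a:np.array(a)/4.+[215,185]; t=lambda a:np.array(a)/3.6+[170,145]
J=[(-150,-210,12),(150,-210,12),(150,120,12),(135,95,332),(-130,91,57),(130,91,57),(-130,-91,57),(130,-91,57),(130,6,57),(-130,6,57)]
Js=s([(20,508),(365,597),(453,308),(460,50),(155,237),(430,292),(93,377),(385,440),(407,357),(133,299)])
JT=[(150,-210,12),(-150,-210,12),(-150,120,12),(150,120,12),(135,95,332)]
Jt=t([(680,22),(763,310),(436,396),(360,104),(377,32)])
def fit(A,As,B,Bt,p0):
    f=lambda p:np.r_[(proj(S,w(p,A))-As).ravel(),(proj(T,w(p,B))-Bt).ravel()]
    r=least_squares(f,p0,loss='soft_l1');print(r.x.round(4),np.degrees(r.x[2]).round(2));print(f(r.x).reshape(-1,2).round(1).tolist());return r.x
j=fit(J,Js,JT,Jt,[.6,-.1,.2])
TB=[(75,105,30),(75,-105,30),(-75,-105,30),(-75,105,30)]
Tt=np.array([(260,294),(340,313),(327,368),(245,349)])/1.4
tr=fit([(-75,105,30),(75,-105,30)],s([(371,20),(335,187)]),TB,Tt,[.6,.25,-.2])
def tri(a,b):
    return cv2.triangulatePoints(*[c["K"]@np.c_[c["R"],c["t"]] for c in(S,T)],a.reshape(2,1),b.reshape(2,1))
for n,a,b in(("ball",(87,421),(734,248)),("post",(460,50),(377,32))):
    X=tri(s(a),t(b));X=(X[:3]/X[3]).ravel();print(n,X.round(4))
    D=X-[j[0],j[1],0]; print(' in jig',Rn.from_euler('z',-j[2]).apply(D).round(4))
# spacer top line on z=.087
for px in [(224,298),(291,308)]:
    u=np.r_[s(px),1];r=S["R"].T@np.linalg.inv(S["K"])@u;o=-S["R"].T@S["t"];X=o+r*(.087-o[2])/r[2]
    print('sp',X.round(4),Rn.from_euler('z',-j[2]).apply(X-[j[0],j[1],0]).round(4))
pickle.dump((j,tr),open("poses.pkl","wb"))
E
```

```text
[ 0.6028 -0.0967  0.2759] 15.81
[[-1.0, 0.7], [0.5, 0.4], [-0.1, 0.3], [-0.6, 0.5], [0.1, -0.7], [-0.5, 0.1], [-1.6, -0.3], [-1.1, 1.0], [-0.0, 0.8], [-2.1, -0.4], [-1.6, -0.8], [-0.3, -0.4], [-0.7, 0.1], [-1.4, -0.2], [-1.2, -3.2]]
[ 0.4884  0.26   -0.2158] -12.37
[[-1.4, 0.0], [0.1, -2.7], [0.2, -2.2], [1.0, -2.2], [-0.3, 0.9], [-0.5, 0.3]]
ball [ 0.5613 -0.2935  0.1091]
 in jig [-0.0935 -0.178   0.1091]
post [0.7032 0.0316 0.3312]
 in jig [0.1316 0.0961 0.3312]
sp [ 0.5676 -0.1028  0.087 ] [-0.0356  0.0037  0.087 ]
sp [ 0.6234 -0.0814  0.087 ] [0.0239 0.0091 0.087 ]
```

The fits agree with the given sizes: ball at jig (-94,-178,109), post top at z 331 mm, spacer at about jig x -6. I'll write a helper that works out rows, then approach.

```bash
cat >> h.py <<'E'
j,tr=pickle.load(open("poses.pkl","rb"))
def Rt(yaw,lean):  # tool y=left, leaned upper end to -x
    s,c=np.sin(np.radians(lean)),np.cos(np.radians(lean))
    return Rn.from_euler('z',yaw).as_matrix()@np.array([[-c,0,s],[0,1,0],[-s,0,-c]])
def rows(*targets):
    from station import bot
    o=bot.get_obs();q=o["tool_rot"];R0=Rn.from_quat(q[[1,2,3,0]]).as_matrix();p0=o["eef_pos"]
    print("now",p0.round(4),"t",o["t"],"q",o["q"].round(2))
    for p,R in targets:
        v=Rn.from_matrix(R0.T@R).as_rotvec()/np.pi
        print((R0.T@(np.array(p)-p0)/.5).round(4),v.round(4),"dist",np.linalg.norm(p-p0).round(3),"ang",np.degrees(np.linalg.norm(v)*np.pi).round(1))
E
python3 - <<'E'
from h import *
R=Rt(j[2],40); g=w(j,(-12,0,68))[0]; pre=g-R[:,2]*.14
print(g,pre)
rows(((.42,.38,.30),Rt(.1,10)),(pre,R))
E
```

```text
[ 0.59128557 -0.09998974  0.068     ] [ 0.50469929 -0.12450635  0.17524622]
now [0.1674 0.6534 0.2304] t 0.1 q [-1.43  0.48  0.02  1.56 -0.01  1.11 -0.08]
[-0.6251 -0.4045 -0.1384] [-0.0103 -0.055  -0.1113] dist 0.379 ang 22.4
[-1.0396 -1.3395  0.1127] [-0.059  -0.2171 -0.1605] dist 0.85 ang 49.7
```

```bash
python3 -m crank '-0.625 -0.405 -0.14 -0.01 -0.055 -0.111 0;-0.625 -0.405 -0.14 -0.01 -0.055 -0.111 0;-0.625 -0.405 -0.14 -0.01 -0.055 -0.111 0;-0.625 -0.405 -0.14 -0.01 -0.055 -0.111 0;-0.625 -0.405 -0.14 -0.01 -0.055 -0.111 0;-0.625 -0.405 -0.14 -0.01 -0.055 -0.111 0;-0.625 -0.405 -0.14 -0.01 -0.055 -0.111 0;-0.625 -0.405 -0.14 -0.01 -0.055 -0.111 0;-0.625 -0.405 -0.14 -0.01 -0.055 -0.111 0;-0.625 -0.405 -0.14 -0.01 -0.055 -0.111 0'
python3 - <<'E'
from h import *
R=Rt(j[2],40); g=w(j,(-12,0,68))[0]; pre=g-R[:,2]*.14
rows((pre,R))
E
```

```text
t: 1.1
eef_pos: [0.4201, 0.3797, 0.3011]
tool_rot: [0.087, -0.048, 0.995, 0.005]
contact_force: [-1.0, 1.0, -0.0]
gripper_width: 1.002
grasp_force: 0.0
now [0.4201 0.3797 0.3011] t 1.1 q [-1.04  0.16  0.14  1.85  0.12  1.02  0.71]
[-0.0259 -1.0204  0.2591] [-0.024  -0.1663 -0.0523] dist 0.527 ang 31.7
```

Run:
```python
from h import *
R=Rt(j[2],40); g=w(j,(-12,0,68))[0]
rows((g-R[:,2]*.2,R))
```

```text
now [0.4201 0.3797 0.3011] t 1.1 q [-1.04  0.16  0.14  1.85  0.12  1.02  0.71]
[ 0.0329 -1.034   0.1554] [-0.024  -0.1663 -0.0523] dist 0.523 ang 31.7
```

```bash
python3 -m crank '0.1 -0.5 0.08 -0.024 -0.166 -0.052 0.4;0.1 -0.5 0.08 -0.024 -0.166 -0.052 0.4;0.1 -0.5 0.08 -0.024 -0.166 -0.052 0.4;0.1 -0.5 0.08 -0.024 -0.166 -0.052 0.4;0.1 -0.5 0.08 -0.024 -0.166 -0.052 0.4;0.033 -1 0.155 -0.024 -0.166 -0.052 0.4;0.033 -1 0.155 -0.024 -0.166 -0.052 0.4;0.033 -1 0.155 -0.024 -0.166 -0.052 0.4;0.033 -1 0.155 -0.024 -0.166 -0.052 0.4;0.033 -1 0.155 -0.024 -0.166 -0.052 0.4;0.033 -1 0.155 -0.024 -0.166 -0.052 0.4;0.033 -1 0.155 -0.024 -0.166 -0.052 0.4;0.033 -1 0.155 -0.024 -0.166 -0.052 0.4'
python3 - <<'E'
from h import *
from station import eyes
c=eyes.read_camera("wrist");pickle.dump(c,open("w1.pkl","wb"))
R=Rt(j[2],40); g=w(j,(-12,0,68))[0]
rows((g-R[:,2]*.2,R),(g-R[:,2]*.08,R))
print(c["K"]);print(wproj(c,w(j,[(-36,6,87),(-36,-6,87),(24,6,87),(24,-6,87),(-130,6,57),(-60,-75,255),(-60,75,255)])).round(0).tolist())
cv2.imwrite("pics/w1.png",cv2.resize(c["image"][:,:,::-1],(784,588),interpolation=cv2.INTER_CUBIC))
E
```

```text
t: 2.4
eef_pos: [0.4176, 0.1368, 0.2743]
tool_rot: [0.32, -0.133, 0.937, 0.055]
contact_force: [0.4, -0.2, -0.6]
gripper_width: 0.604
grasp_force: 0.0
now [0.4186 0.1333 0.2742] t 2.45 q [ 0.56 -0.33 -0.86  2.43 -0.72  0.32  2.11]
[ 0.1057 -0.5438  0.0421] [ 0.0057 -0.0119 -0.0003] dist 0.278 ang 2.4
[ 0.0967 -0.5481  0.2819] [ 0.0057 -0.0119 -0.0003] dist 0.312 ang 2.4
[[325.1922621    0.         282.90290561]
 [  0.         325.1922621  211.72272246]
 [  0.           0.           1.        ]]
[[57.0, 148.0], [50.0, 149.0], [77.0, 181.0], [70.0, 181.0], [37.0, 71.0], [-55.0, 255.0], [34.0, 267.0]]
```

View pics/w1.png

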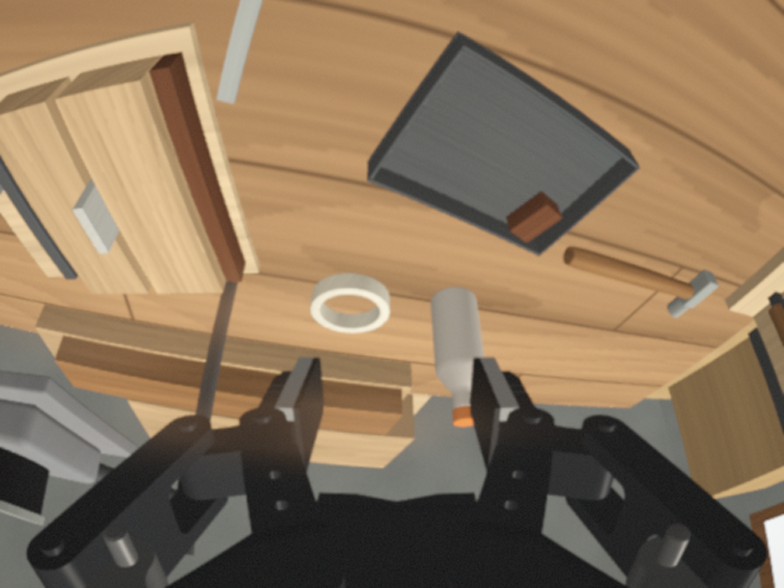

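The wrist view shows the spacer top at about (97,218) and the tray at (500,140). The arm has stalled against its fold limits (q2, q4) because 40° of lean at r = 0.44 m is out of reach. The joint sums look like a spherical-wrist chain (q2+q4+q6 = π with the tool down), so I'll fit that model and plan in reach.

```bash
cat > kin.py <<'E'
from h import *
import itertools
E=lambda a,x:Rn.from_euler(a,x)
def fk(q,sg,k):
    c1,c7,h,l1,l2,l3,e1,e2,e3=k
    q=np.array(q);q=q.copy();q[[0,2,4,6]]*=sg
    R=E('z',q[0]+c1)*E('y',q[1]); p=np.array([0,0,h])
    R=R*E('z',q[2]); p=p+R.apply([e1,0,l1]); R=R*E('y',q[3])
    p=p+R.apply([e2,0,0]);R=R*E('z',q[4]); p=p+R.apply([0,0,l2]);R=R*E('y',q[5])
    p=p+R.apply([e3,0,l3]);R=R*E('z',q[6]+c7); return p,R
E
python3 - <<'E'
from kin import *
from station import bot
o=bot.get_obs();q=lambda a:Rn.from_quat(np.array(a)[[1,2,3,0]])
D=[([-1.42811116,.47771032,.02233317,1.55635562,-.01151029,1.10931588,-.08311453],[.16737935,.65335865,.23042625],q([-5.04548187e-05,.125059587,.992148885,-8.29122681e-04])),
([-1.04,.16,.14,1.85,.12,1.02,.71],[.4201,.3797,.3011],q([.087,-.048,.995,.005])),
(o["q"],o["eef_pos"],q(o["tool_rot"]))]
best=None
for sg in itertools.product([1,-1],repeat=4):
  for c1,c7 in itertools.product([0,1.57,3.14,-1.57],repeat=2):
    def f(k):
        r=[]
        for a,p,R in D:
            P,Q=fk(a,sg,k);r+=list(P-p)+list(.3*(R.inv()*Q).as_rotvec())
        return np.r_[r,1e-2*(np.array(k[6:]))]
    s=least_squares(f,[c1,c7,.3,.4,.4,.3,0,0,0],max_nfev=60)
    if best is None or s.cost<best[0]: best=(s.cost,sg,s.x,f(s.x))
print(best[0],best[1],best[2].round(4));print(best[3].round(3))
pickle.dump(best[1:3],open("kin.pkl","wb"));print(o["q"])
E
```

```text
0.0001842009500302912 (-1, -1, -1, -1) [-0.0811 -4.7863  0.5839  0.5771  0.6176  0.3558  0.0486  0.2416  0.0766]
[-0.005  0.003 -0.004  0.     0.     0.002 -0.003 -0.001  0.005  0.005
  0.002  0.001  0.002 -0.001 -0.001  0.015  0.    -0.003  0.     0.002
  0.001]
[ 0.56019348 -0.32618185 -0.86260462  2.43225604 -0.71898629  0.32391388
  2.1095912 ]
```

```bash
cat > log.py <<'E'
from station import bot
import pickle,os
o=bot.get_obs();L=pickle.load(open("D.pkl","rb")) if os.path.exists("D.pkl") else []
L.append((o["q"],o["eef_pos"],o["tool_rot"]));pickle.dump(L,open("D.pkl","wb"));print(o["q"].round(3))
E
python3 log.py
python3 - <<'E'
from h import *
rows(((.50,.2,.33),Rt(.2,0)))
E
```

```text
[ 0.56  -0.326 -0.863  2.432 -0.719  0.324  2.11 ]
now [0.4186 0.1333 0.2742] t 2.45 q [ 0.56 -0.33 -0.86  2.43 -0.72  0.32  2.11]
[-0.2207  0.0837  0.0318] [0.0135 0.21   0.0249] dist 0.119 ang 38.1
```

```bash
python3 -m crank '-0.12 0.04 0.01 0.007 0.1 0.012 0.4;-0.12 0.04 0.01 0.007 0.1 0.012 0.4;-0.12 0.04 0.01 0.007 0.1 0.012 0.4;-0.22 0.084 0.032 0.0135 0.21 0.025 0.4'; python3 log.py
python3 -m crank '-0.1 0.04 0.02 0.0 0.1 0.012 0.4;-0.1 0.04 0.02 0.0 0.1 0.012 0.4;-0.1 0.04 0.02 0.0 0.1 0.012 0.4;-0.1 0.04 0.02 0.0 0.1 0.012 0.4'; python3 log.py
python3 - <<'E'
from h import *
rows(((.50,.2,.33),Rt(.2,0)))
E
```

```text
t: 2.85
eef_pos: [0.4611, 0.1789, 0.317]
tool_rot: [0.148, -0.122, 0.981, 0.039]
contact_force: [-1.6, -1.1, 1.1]
gripper_width: 0.601
grasp_force: 0.0
[ 0.949 -0.031 -1.385  2.016 -0.019  0.824  1.39 ]
t: 3.25
eef_pos: [0.5015, 0.2226, 0.3174]
tool_rot: [-0.014, -0.119, 0.992, 0.027]
contact_force: [-0.3, 1.1, -0.6]
gripper_width: 0.596
grasp_force: 0.0
[ 0.416  0.436 -1.202  1.689  0.359  1.294  0.96 ]
now [0.5015 0.2226 0.3174] t 3.25 q [ 0.42  0.44 -1.2   1.69  0.36  1.29  0.96]
[ 0.0143 -0.0417 -0.0274] [ 0.0181 -0.0071  0.0124] dist 0.026 ang 4.1
```

```bash
cat > refit.py <<'E'
from kin import *
q=lambda a:Rn.from_quat(np.array(a)[[1,2,3,0]])
D=[([-1.42811116,.47771032,.02233317,1.55635562,-.01151029,1.10931588,-.08311453],[.16737935,.65335865,.23042625],q([-5.04548187e-05,.125059587,.992148885,-8.29122681e-04]))]
D+=[(a,p,q(r)) for a,p,r in pickle.load(open("D.pkl","rb"))]
sg,k0=pickle.load(open("kin.pkl","rb"))
def f(k):
    r=[]
    for a,p,R in D:
        P,Q=fk(a,sg,k);r+=list(P-p)+list(.3*(R.inv()*Q).as_rotvec())
    return np.r_[r,1e-3*k[6:]]
s=least_squares(f,k0,max_nfev=200);print(s.x.round(4),np.abs(s.fun).max());pickle.dump((sg,s.x),open("kin.pkl","wb"))
E
cat > ik.py <<'E'
from kin import *
sg,K=pickle.load(open("kin.pkl","rb"))
lo=np.array([-2.96,-.34,-1.41,.24,-1.37,.17,-2.96]);hi=np.array([2.96,2.1,1.46,2.44,4.51,1.92,2.96])
def ik(p,R,q0,n=1,wt=1e-3):
    best=None;rng=np.random.default_rng(0);R=Rn.from_matrix(R)
    for i in range(n):
        x0=q0 if i==0 else rng.uniform(lo,hi)
        def f(x):
            P,Q=fk(x,sg,K);return np.r_[P-p,.3*(R.inv()*Q).as_rotvec(),wt*(x-q0)]
        s=least_squares(f,np.clip(x0,lo+1e-6,hi-1e-6),bounds=(lo,hi),max_nfev=100)
        e=np.linalg.norm(s.fun[:6])
        if best is None or s.cost<best[2]:best=(s.x,e,s.cost)
    return best
E
python3 refit.py
python3 - <<'E'
from ik import *
q0=np.array([0,.4,0,1.9,0,1.,0.5])
R=lambda L:Rt(j[2],L); g=w(j,(-12,0,68))[0]
for L in(30,35,40,45):
  for b in(0,.06,.12,.18):
    x,e,c=ik(g-R(L)[:,2]*b,R(L),q0,4)
    print(L,b,x.round(2),e.round(4))
E
```

```text
[-0.0802 -4.7874  0.3368  0.6226  0.4835  0.4106 -0.0593  0.0654 -0.0352] 0.014771287842761677
30 0 [ 0.93  0.75 -0.81  2.15  1.62  0.17  0.66] 0.0
30 0.06 [ 1.04  0.63 -0.9   2.21  1.08  0.17  1.16] 0.0
30 0.12 [ 1.2   0.49 -1.04  2.24  0.49  0.23  1.7 ] 0.0
30 0.18 [ 0.56  0.14 -0.18  2.21 -0.71  0.5   2.82] 0.0
35 0 [ 1.1   0.92 -1.05  2.19  1.94  0.35  0.45] 0.0
35 0.06 [ 1.16  0.73 -1.    2.23  1.67  0.17  0.66] 0.0
35 0.12 [ 0.17  0.3   0.25  2.26 -1.37  0.49 -2.81] 0.0
35 0.18 [ 1.6   0.54 -1.41  2.3   0.57  0.28  1.7 ] 0.0
40 0 [ 1.21  1.1  -1.21  2.23  2.1   0.51  0.42] 0.0
40 0.06 [ 1.32  0.95 -1.24  2.28  1.95  0.38  0.52] 0.0
40 0.12 [ 1.08  0.42 -0.8   2.3  -1.37  0.17 -2.7 ] 0.009
40 0.18 [ 0.19  0.19  0.42  2.33 -1.35  0.65 -2.7 ] 0.0
45 0 [ 1.28  1.27 -1.3   2.27  2.24  0.61  0.43] 0.0
45 0.06 [ 1.4   1.16 -1.36  2.32  2.09  0.53  0.51] 0.0
45 0.12 [ 1.27  0.51 -0.95  2.31 -1.37  0.17 -2.59] 0.026
45 0.18 [ 1.54  0.45 -1.18  2.39 -1.37  0.17 -2.59] 0.0029
```

```bash
cat > go.py <<'E'
import sys
from h import *
# args: x,y,z(mm, jig),lean ...
T=[list(map(float,a.split(','))) for a in sys.argv[1:]]
rows(*[(w(j,t[:3])[0],Rt(j[2],t[3])) for t in T])
E
python3 go.py=1 2>/dev/null; python3 go.py -110,250,210,5 -135,100,170,5 -135,0,170,5
```

```text
now [0.5015 0.2226 0.3174] t 3.25 q [ 0.42  0.44 -1.2   1.69  0.36  1.29  0.96]
[ 0.1882 -0.1891  0.2083] [ 0.0178 -0.0341 -0.0125] dist 0.169 ang 7.3
[ 0.2256 -0.4948  0.2717] [ 0.0178 -0.0341 -0.0125] dist 0.304 ang 7.3
[ 0.2184 -0.6943  0.2602] [ 0.0178 -0.0341 -0.0125] dist 0.386 ang 7.3
```

```bash
python3 -m crank '0.188 -0.19 0.208 0.018 -0.034 -0.0125 0.4;0.188 -0.19 0.208 0.018 -0.034 -0.0125 0.4;0.188 -0.19 0.208 0.018 -0.034 -0.0125 0.4;0.188 -0.19 0.208 0.018 -0.034 -0.0125 0.4;0.226 -0.495 0.272 0.018 -0.034 -0.0125 0.4;0.226 -0.495 0.272 0.018 -0.034 -0.0125 0.4;0.226 -0.495 0.272 0.018 -0.034 -0.0125 0.4;0.226 -0.495 0.272 0.018 -0.034 -0.0125 0.4;0.218 -0.694 0.26 0.018 -0.034 -0.0125 0.4;0.218 -0.694 0.26 0.018 -0.034 -0.0125 0.4;0.218 -0.694 0.26 0.018 -0.034 -0.0125 0.4;0.218 -0.694 0.26 0.018 -0.034 -0.0125 0.4'; python3 log.py; python3 refit.py;  python3 go.py -135,0,170,5 -110,0,140,20 -90,0,130,37 -70,0,110,37
python3 - <<'E'
from sim import *
W=lambda x,z,L,y=0:(w(j,(x,y,z))[0],Rt(j[2],L))
run([W(-135,170,5),W(-110,140,20),W(-90,130,37),W(-40,100,37),W(-12,68,37)],None)
E
```

```text
t: 4.45
eef_pos: [0.4726, -0.1365, 0.1737]
tool_rot: [0.047, -0.136, 0.99, 0.005]
contact_force: [-0.3, 0.9, 0.1]
gripper_width: 0.604
grasp_force: 0.0
[ 1.134  0.43  -1.151  2.048  0.485  0.871  1.573]
[-0.0788 -4.787   0.2855  0.5926  0.4633  0.3712 -0.0502  0.0295 -0.0422] 0.01450238504915871
now [ 0.4726 -0.1365  0.1737] t 4.45 q [ 1.13  0.43 -1.15  2.05  0.49  0.87  1.57]
[-0.0016  0.0057  0.0075] [-0.0013  0.0026 -0.0008] dist 0.005 ang 0.5
[-0.0456  0.006   0.072 ] [-0.0014 -0.0808 -0.0006] dist 0.043 ang 14.5
[-0.0836  0.0062  0.0957] [-0.0015 -0.1752 -0.0004] dist 0.064 ang 31.5
[-0.1196  0.0065  0.1393] [-0.0015 -0.1752 -0.0004] dist 0.092 ang 31.5
[ 0.473 -0.133  0.17 ] [ 1.11  0.46 -1.13  2.05  0.51  0.86  1.56] 0.0
[ 0.497 -0.127  0.14 ] [ 1.19  0.5  -1.09  2.21  0.62  0.44  1.54] 0.0
[ 0.516 -0.121  0.13 ] [ 1.34  0.71 -1.14  2.3   1.61  0.17  0.76] 0.0002
[ 0.564 -0.108  0.1  ] [ 1.21  0.85 -1.15  2.24  1.82  0.32  0.55] 0.0
[ 0.591 -0.1    0.068] [ 1.14  0.96 -1.14  2.2   1.95  0.41  0.45] 0.0
```

```bash
python3 -m crank '-0.046 0.006 0.072 -0.0014 -0.081 0 0.4;-0.046 0.006 0.072 -0.0014 -0.081 0 0.4;-0.046 0.006 0.072 -0.0014 -0.081 0 0.4;-0.065 0.006 0.084 -0.0014 -0.128 0 0.4;-0.065 0.006 0.084 -0.0014 -0.128 0 0.4;-0.084 0.006 0.096 -0.0015 -0.175 0 0.4;-0.084 0.006 0.096 -0.0015 -0.175 0 0.4;-0.084 0.006 0.096 -0.0015 -0.175 0 0.4;-0.084 0.006 0.096 -0.0015 -0.175 0 0.4;-0.084 0.006 0.096 -0.0015 -0.175 0 0.4;-0.084 0.006 0.096 -0.0015 -0.175 0 0.4'; python3 log.py;   python3 go.py  -90,0,130,37 -70,0,110,37
python3 - <<'E'
from h import *
from station import eyes
c=eyes.read_camera("wrist");pickle.dump(c,open("w2.pkl","wb"))
print(wproj(c,w(j,[(-36,6,87),(-36,-6,87),(24,6,87),(24,-6,87),(-130,6,57)])).round(0).tolist())
im=c["image"][:,:,::-1].copy()
cv2.imwrite("pics/w2.png",cv2.resize(im,(784,588),interpolation=cv2.INTER_CUBIC))
E
```

```text
t: 5.55
eef_pos: [0.5171, -0.123, 0.1307]
tool_rot: [0.313, -0.13, 0.94, 0.041]
contact_force: [-0.3, 0.2, 0.1]
gripper_width: 0.601
grasp_force: 0.0
[ 1.361  0.575 -1.233  2.324  1.433  0.187  0.816]
now [ 0.5171 -0.123   0.1307] t 5.55 q [ 1.36  0.57 -1.23  2.32  1.43  0.19  0.82]
[0.0015 0.0038 0.0007] [-0.0013 -0.0009  0.0002] dist 0.002 ang 0.3
[-0.0065  0.004   0.0566] [-0.0013 -0.0009  0.0002] dist 0.029 ang 0.3
[[293.0, 247.0], [276.0, 247.0], [291.0, 282.0], [277.0, 282.0], [296.0, 107.0]]
```

View pics/w2.png

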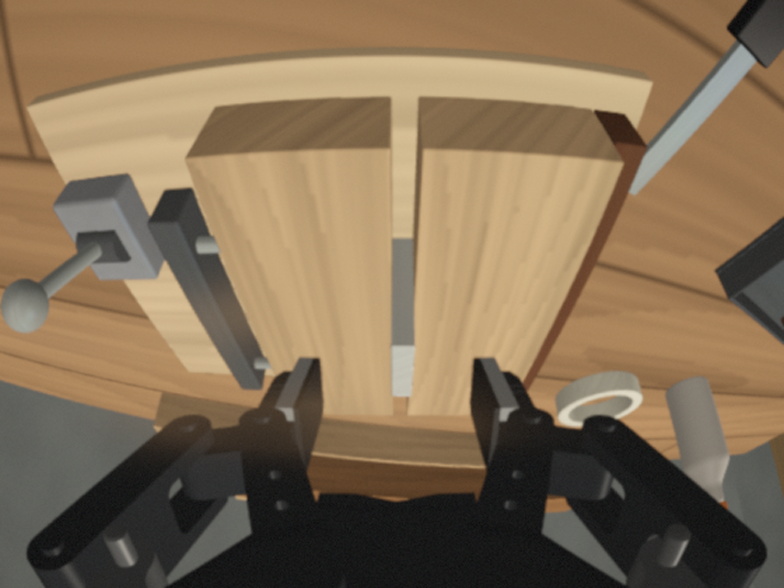

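The wrist view shows the spacer's top face at u 392–414, v 346–396. That is centred about 7 px to the right of the tool's plane, with x and height as predicted. I'll shift to jig y = +2 mm and go in along the tool axis.

```bash
python3 go.py  -40,2,116,37 -4,2,68,37
```

```text
now [ 0.517  -0.1229  0.1308] t 5.6 q [ 1.36  0.57 -1.23  2.32  1.43  0.19  0.82]
[-0.0618  0.0078  0.0832] [-0.0012 -0.0008  0.0002] dist 0.052 ang 0.3
[-0.0618  0.0083  0.2032] [-0.0012 -0.0008  0.0002] dist 0.106 ang 0.3
```

```bash
python3 -m crank '-0.062 0.008 0.083 -0.001 -0.001 0 0.4;-0.062 0.008 0.083 -0.001 -0.001 0 0.4;-0.062 0.008 0.083 -0.001 -0.001 0 0.4;-0.062 0.008 0.13 -0.001 -0.001 0 0.4;-0.062 0.008 0.17 -0.001 -0.001 0 0.4;-0.062 0.008 0.19 -0.001 -0.001 0 0.4;-0.062 0.008 0.203 -0.001 -0.001 0 0.4;-0.062 0.008 0.203 -0.001 -0.001 0 0.4;-0.062 0.008 0.203 -0.001 -0.001 0 0.4'; python3 log.py;  python3 go.py -4,2,68,37
python3 - <<'E'
from h import *
from station import eyes
c=eyes.read_camera("wrist");s=eyes.read_camera("scene")
a=cv2.resize(c["image"][200:330,190:380,::-1],None,fx=2.1,fy=3,interpolation=cv2.INTER_CUBIC)
b=cv2.resize(s["image"][215:315,225:325,::-1],(390,390),interpolation=cv2.INTER_CUBIC)
cv2.imwrite("pics/g1.png",np.hstack([a,b]))
E
```

```text
t: 6.5
eef_pos: [0.5968, -0.0956, 0.0679]
tool_rot: [0.315, -0.131, 0.939, 0.044]
contact_force: [-1.0, 0.1, 0.2]
gripper_width: 0.602
grasp_force: 0.0
[ 1.121  0.823 -1.153  2.218  1.882  0.386  0.417]
now [ 0.5968 -0.0956  0.0679] t 6.5 q [ 1.12  0.82 -1.15  2.22  1.88  0.39  0.42]
[-0.0025 -0.0013  0.0015] [0.0004 0.0004 0.    ] dist 0.002 ang 0.1
```

View pics/g1.png

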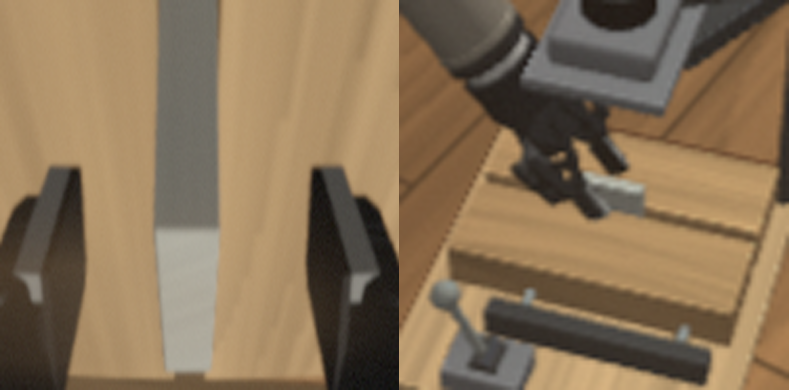

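The wrist crop shows the spacer (155–219) between the pads (83–315), about 1.7 mm off centre. The scene crop shows the fingers straddling the spacer, clear of the hood. I'll correct by 1.5 mm and close.

```bash
python3 -m crank '0 -0.003 0 0 0 0 0.4;0 -0.003 0 0 0 0 1;0 -0.003 0 0 0 0 1;0 -0.003 0 0 0 0 1;0 -0.003 0 0 0 0 1;0 -0.003 0 0 0 0 1;0 -0.003 0 0 0 0 1;0 -0.003 0 0 0 0 1' 80
```

```text
t: 7.4
eef_pos: [0.5978, -0.0973, 0.0678]
tool_rot: [0.315, -0.13, 0.939, 0.044]
contact_force: [-2.8, -3.1, 5.6]
gripper_width: 0.12
grasp_force: 78.3
```

```bash
python3 -m crank '0 0 -0.02 0 0 0 1;0 0 -0.04 0 0 0 1;0 0 -0.06 0 0 0 1;0 0 -0.08 0 0 0 1;0 0 -0.10 0 0 0 1;0 0 -0.12 0 0 0 1;0 0 -0.14 0 0 0 1;0 0 -0.16 0 0 0 1;0 0 -0.18 0 0 0 1;0 0 -0.19 0 0 0 1;0 0 -0.19 0 0 0 1;0 0 -0.19 0 0 0 1'; python3 log.py; python3 refit.py
python3 - <<'E'
from sim import *
W=lambda x,z,L,y=0:(w(j,(x,y,z))[0],Rt(j[2],L))
run([W(-60,160,37),W(-60,160,37,120),W(-60,160,37,250)],None)
R=Rt(j[2],37);p=np.r_[w(tr,(15,-20,0))[0][:2],.2]
for yaw in(.5,.28,0): print(yaw);run([W(-60,160,37),W(-60,160,37,120),(p,Rt(yaw,37)),(p-[0,0,.14],Rt(yaw,37))],None)
E
```

```text
t: 8.6
eef_pos: [0.5421, -0.1124, 0.1432]
tool_rot: [0.315, -0.131, 0.939, 0.045]
contact_force: [0.5, -0.0, -1.4]
gripper_width: 0.124
grasp_force: 79.4
[ 1.316  0.577 -1.242  2.279  1.316  0.214  0.899]
[-0.0718 -4.7764  0.224   0.5381  0.4552  0.3022 -0.028  -0.0224 -0.025 ] 0.019952389274727478
[ 0.545 -0.113  0.16 ] [ 1.37  0.66 -1.34  2.26  1.22  0.3   1.02] 0.0
[0.512 0.002 0.16 ] [ 1.16  0.43 -1.27  2.37  1.51  0.17  0.45] 0.0001
[0.477 0.127 0.16 ] [ 0.9   0.37 -1.38  2.42  1.68  0.36 -0.05] 0.0
0.5
[ 0.545 -0.113  0.16 ] [ 1.37  0.66 -1.34  2.26  1.22  0.3   1.02] 0.0
[0.512 0.002 0.16 ] [ 1.16  0.43 -1.27  2.37  1.51  0.17  0.45] 0.0001
[0.499 0.237 0.2  ] [ 0.67  0.4  -1.35  2.28  1.37  0.37  0.33] 0.0
[0.499 0.237 0.06 ] [ 0.44  0.79 -1.18  2.36  2.09  0.68 -0.24] 0.0
0.28
[ 0.545 -0.113  0.16 ] [ 1.37  0.66 -1.34  2.26  1.22  0.3   1.02] 0.0
[0.512 0.002 0.16 ] [ 1.16  0.43 -1.27  2.37  1.51  0.17  0.45] 0.0001
[0.499 0.237 0.2  ] [ 0.55  0.35 -1.31  2.27  1.41  0.51  0.02] 0.0
[0.499 0.237 0.06 ] [ 0.29  0.72 -1.11  2.36  2.02  0.78 -0.48] 0.0
0
[ 0.545 -0.113  0.16 ] [ 1.37  0.66 -1.34  2.26  1.22  0.3   1.02] 0.0
[0.512 0.002 0.16 ] [ 1.16  0.43 -1.27  2.37  1.51  0.17  0.45] 0.0001
[0.499 0.237 0.2  ] [ 0.37  0.37 -1.26  2.23  1.37  0.76 -0.26] 0.0
[0.499 0.237 0.06 ] [ 0.12  0.69 -1.04  2.32  1.85  0.93 -0.7 ] 0.0
```

Run:
```python
from h import *
R=Rt(j[2],37);p=w(tr,(15,-20,0))[0]
rows((w(j,(-70,150,150))[0],R),(p+[0,0,.18],R),(p+[0,0,.11],R))
```

```text
now [ 0.5421 -0.1124  0.1432] t 8.6 q [ 1.32  0.58 -1.24  2.28  1.32  0.21  0.9 ]
[ 0.0034  0.2971 -0.019 ] [0.0006 0.0005 0.0001] dist 0.149 ang 0.1
[-0.13    0.6964  0.0073] [0.0006 0.0005 0.0001] dist 0.354 ang 0.1
[-0.0456  0.6962  0.119 ] [0.0006 0.0005 0.0001] dist 0.354 ang 0.1
```

```bash
python3 -m crank '0.003 0.08 -0.019 0 0 0 1;0.003 0.16 -0.019 0 0 0 1;0.003 0.24 -0.019 0 0 0 1;0.003 0.297 -0.019 0 0 0 1;0.003 0.297 -0.019 0 0 0 1;-0.03 0.38 -0.013 0 0 0 1;-0.06 0.46 -0.006 0 0 0 1;-0.09 0.54 0 0 0 0 1;-0.11 0.62 0.004 0 0 0 1;-0.13 0.696 0.007 0 0 0 1;-0.13 0.696 0.007 0 0 0 1;-0.13 0.696 0.007 0 0 0 1;-0.13 0.696 0.007 0 0 0 1;-0.13 0.696 0.007 0 0 0 1'; python3 log.py
python3 - <<'E'
from h import *
from station import eyes
R=Rt(j[2],37);p=w(tr,(15,-20,0))[0]
rows((p+[0,0,.11],R),(p+[0,0,.060],R))
c=eyes.read_camera("wrist");s=eyes.read_camera("scene")
pickle.dump((c,s),open("p3.pkl","wb"))
a=cv2.resize(c["image"][:,:,::-1],(480,360),interpolation=cv2.INTER_AREA)
b=cv2.resize(s["image"][150:330,215:335,::-1],(300,450),interpolation=cv2.INTER_CUBIC)
im=np.zeros((450,780,3),np.uint8);im[:360,:480]=a;im[:,480:]=b
cv2.imwrite("pics/p3.png",im)
E
```

```text
t: 10.0
eef_pos: [0.4993, 0.235, 0.1796]
tool_rot: [0.315, -0.13, 0.939, 0.044]
contact_force: [-0.4, -0.4, -1.7]
gripper_width: 0.122
grasp_force: 79.4
[ 0.483  0.466 -1.368  2.313  1.564  0.708 -0.166]
now [0.4993 0.235  0.1796] t 10.0 q [ 0.48  0.47 -1.37  2.31  1.56  0.71 -0.17]
[0.0837 0.0045 0.1113] [ 0.      0.0002 -0.0004] dist 0.07 ang 0.1
[0.1439 0.0044 0.1911] [ 0.      0.0002 -0.0004] dist 0.12 ang 0.1
```

View pics/p3.png

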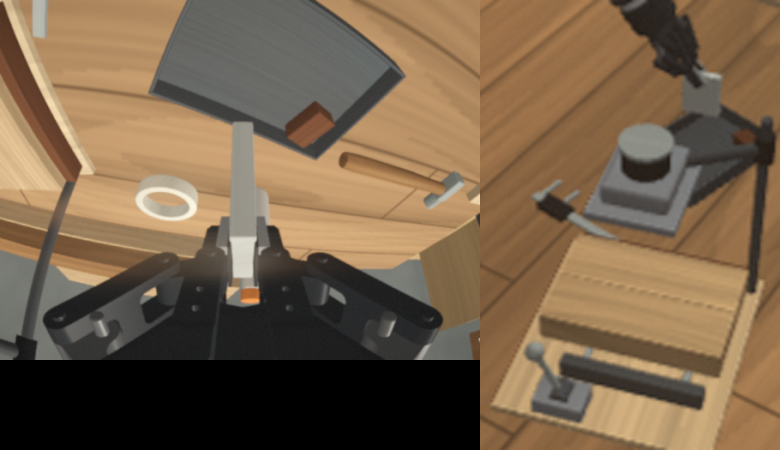

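The spacer is held upright and the joint is closed (scene crop, about (650,310)). I'll check for slip by predicting where the spacer's bottom corner should appear, then lower.

```bash
python3 - <<'E'
from h import *
c,s=pickle.load(open("p3.pkl","rb"))
R0=Rt(j[2],37);g=np.array([.5978,-.0973,.0678]);p=np.array([.4993,.235,.1796])
for q in [(-36,2,12),(-36,2,87),(24,2,12),(24,2,87)]:
    X=w(j,q)[0]-g+p; print(q,X.round(3),(wproj(c,X)[0]*480/560).round(0),((proj(s,X)[0]-[215,150])*2.5+[480,0]).round(0))
print(Rn.from_euler('z',-j[2]).apply(g-[j[0],j[1],0]))
E
python3 -m crank '0.028 0.001 0.037 0 0 0 1;0.055 0.002 0.074 0 0 0 1;0.084 0.004 0.111 0 0 0 1;0.1 0.004 0.133 0 0 0 1;0.114 0.004 0.151 0 0 0 1;0.126 0.004 0.167 0 0 0 1;0.126 0.004 0.167 0 0 0 1;0.126 0.004 0.167 0 0 0 1'
```

```text
(-36, 2, 12) [0.469 0.228 0.124] [243. 121.] [681. 108.]
(-36, 2, 87) [0.469 0.228 0.199] [243. 236.] [683.  70.]
(24, 2, 12) [0.527 0.244 0.124] [243. 181.] [718. 115.]
(24, 2, 87) [0.527 0.244 0.199] [243. 277.] [720.  77.]
[-0.0049992   0.00081323  0.0678    ]
t: 10.9
eef_pos: [0.4989, 0.2386, 0.0757]
tool_rot: [0.315, -0.13, 0.939, 0.045]
contact_force: [1.0, 0.3, -2.0]
gripper_width: 0.123
grasp_force: 79.4
```

The predicted corner (243,121) matches what I saw, so there is no slip. I'll lower gently until contact.

```bash
python3 -m crank '0.006 0 0.008 0 0 0 1;0.012 0 0.016 0 0 0 1;0.0156 0 0.0207 0 0 0 1;0.0156 0 0.0207 0 0 0 1;0.0156 0 0.0207 0 0 0 1'; python3 -m crank '0.0012 0 0.0016 0 0 0 1;0.0024 0 0.0032 0 0 0 1;0.0024 0 0.0032 0 0 0 1'
```

```text
t: 11.4
eef_pos: [0.4986, 0.2392, 0.0627]
tool_rot: [0.315, -0.131, 0.939, 0.045]
contact_force: [0.7, 0.9, -1.7]
gripper_width: 0.124
grasp_force: 79.4
t: 11.7
eef_pos: [0.4986, 0.2391, 0.0607]
tool_rot: [0.315, -0.131, 0.939, 0.045]
contact_force: [0.4, 0.1, -1.9]
gripper_width: 0.125
grasp_force: 79.4
```

```bash
python3 -m crank '0.0006 0 0.0008 0 0 0 1;0.0012 0 0.0016 0 0 0 1;0.0012 0 0.0016 0 0 0 1';  python3 -m crank '0.0006 0 0.0008 0 0 0 1;0.0012 0 0.0016 0 0 0 1;0.0012 0 0.0016 0 0 0 1'
```

```text
t: 12.0
eef_pos: [0.4988, 0.2392, 0.0598]
tool_rot: [0.315, -0.131, 0.939, 0.045]
contact_force: [0.3, -0.2, -1.0]
gripper_width: 0.126
grasp_force: 79.7
t: 12.3
eef_pos: [0.4988, 0.2394, 0.0597]
tool_rot: [0.316, -0.131, 0.939, 0.045]
contact_force: [-6.2, -3.8, 11.2]
gripper_width: 0.121
grasp_force: 81.7
```

Contact is at z 0.0597, as predicted. I'll ease off by half a millimetre, release and back out along the tool.

```bash
python3 -m crank '-0.0007 0 -0.0009 0 0 0 1;-0.0007 0 -0.0009 0 0 0 1;-0.0007 0 -0.0009 0 0 0 0.8;-0.0007 0 -0.0009 0 0 0 0.7;-0.0007 0 -0.0009 0 0 0 0.5;-0.0007 0 -0.0009 0 0 0 0.5;-0.0007 0 -0.0009 0 0 0 0.5'  20
python3 - <<'E'
from h import *
from station import eyes
c=eyes.read_camera("wrist");s=eyes.read_camera("scene")
a=cv2.resize(c["image"][:,:,::-1],(480,360),interpolation=cv2.INTER_AREA)
b=cv2.resize(s["image"][150:230,255:335,::-1],(300,300),interpolation=cv2.INTER_CUBIC)
im=np.zeros((360,780,3),np.uint8);im[:360,:480]=a;im[:300,480:]=b
cv2.imwrite("pics/p4.png",im)
E
```

```text
t: 13.0
eef_pos: [0.4987, 0.2392, 0.0592]
tool_rot: [0.315, -0.131, 0.939, 0.045]
contact_force: [-0.2, -0.8, 0.7]
gripper_width: 0.501
grasp_force: 0.0
```

View pics/p4.png

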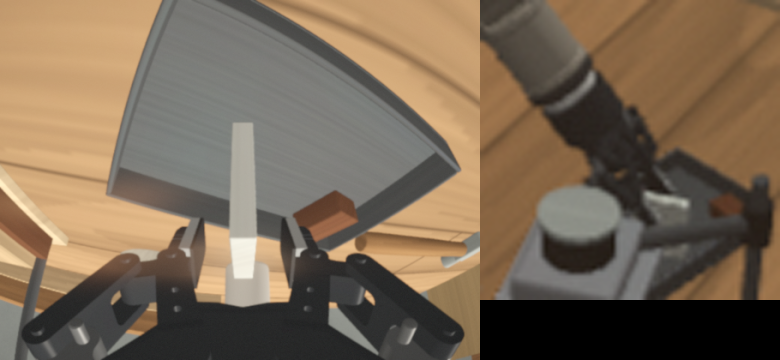

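The spacer stands in the tray clear of the offcut, and the pads are off it on both sides. I'll back out and plan the lever approach.

```bash
python3 -m crank '0 0 -0.02 0 0 0 0.4;0 0 -0.05 0 0 0 0.4;0 0 -0.08 0 0 0 0.4;0 0 -0.11 0 0 0 0.4;-0.05 0 -0.17 0 0 0 0.4;-0.1 0 -0.24 0 0 0 0.4;-0.15 0 -0.31 0 0 0 0.4;-0.15 0 -0.31 0 0 0 0.4'; python3 log.py; python3 refit.py
python3 - <<'E'
from sim import *
V=Rt(j[2],0)
T=[((.46,.22,.25),V),((.445,-.03,.25),V),((.445,-.2,.25),V),(w(j,(-170,-180,200))[0],V),(w(j,(-150,-180,100))[0],V)]
T=[(np.array(a),b) for a,b in T]
run(T,None); rows(*T)
E
```

```text
t: 13.9
eef_pos: [0.4668, 0.2307, 0.2313]
tool_rot: [0.318, -0.131, 0.938, 0.044]
contact_force: [0.7, 0.1, -1.0]
gripper_width: 0.602
grasp_force: 0.0
[ 0.618  0.141 -1.392  2.323  1.192  0.439  0.095]
[-7.2300e-02 -4.7755e+00  2.5640e-01  5.5550e-01  4.7110e-01  3.2330e-01
 -2.6300e-02  2.0000e-04 -1.2100e-02] 0.020829604119788125
[0.46 0.22 0.25] [ 0.46  0.49 -1.33  1.88  0.52  1.19  0.8 ] 0.0
[ 0.445 -0.03   0.25 ] [ 1.15  0.34 -1.41  2.    0.37  1.11  1.44] 0.0
[ 0.445 -0.2    0.25 ] [ 1.38  0.45 -1.36  1.92  0.48  1.17  1.7 ] 0.0
[ 0.488 -0.316  0.2  ] [ 1.3   0.65 -1.18  1.78  0.65  1.17  1.77] 0.0
[ 0.508 -0.311  0.1  ] [ 1.18  0.77 -1.06  1.83  0.78  1.03  1.65] 0.0
now [0.4668 0.2307 0.2313] t 13.9 q [ 0.62  0.14 -1.39  2.32  1.19  0.44  0.09]
[-0.0077 -0.0169 -0.0412] [-0.      0.2078  0.0007] dist 0.023 ang 37.4
[ 0.1244 -0.4894 -0.1418] [-0.      0.2078  0.0007] dist 0.262 ang 37.4
[ 0.1986 -0.8164 -0.1983] [-0.      0.2078  0.0007] dist 0.432 ang 37.4
[ 0.244  -1.0636 -0.1069] [-0.      0.2078  0.0007] dist 0.548 ang 37.4
[ 0.3337 -1.0636  0.0763] [-0.      0.2078  0.0007] dist 0.559 ang 37.4
```

Close the fingers on the way and verify at each stage.

```bash
python3 -m crank '-0.008 -0.017 -0.041 0 0.208 0 1;-0.008 -0.017 -0.041 0 0.208 0 1;-0.008 -0.017 -0.041 0 0.208 0 1;-0.008 -0.017 -0.041 0 0.208 0 1;-0.008 -0.017 -0.041 0 0.208 0 1;-0.008 -0.017 -0.041 0 0.208 0 1;0.124 -0.489 -0.142 0 0.208 0 1;0.124 -0.489 -0.142 0 0.208 0 1;0.124 -0.489 -0.142 0 0.208 0 1;0.124 -0.489 -0.142 0 0.208 0 1;0.124 -0.489 -0.142 0 0.208 0 1;0.124 -0.489 -0.142 0 0.208 0 1;0.199 -0.816 -0.198 0 0.208 0 1;0.199 -0.816 -0.198 0 0.208 0 1;0.199 -0.816 -0.198 0 0.208 0 1;0.199 -0.816 -0.198 0 0.208 0 1;0.199 -0.816 -0.198 0 0.208 0 1'; python3 log.py; python3 go.py -170,-180,200,0 -150,-180,105,0 -140,-180,105,0
```

```text
t: 15.6
eef_pos: [0.4437, -0.2036, 0.246]
tool_rot: [-0.003, -0.135, 0.991, 0.001]
contact_force: [-0.4, 1.4, -0.5]
gripper_width: 0.001
grasp_force: 0.0
[ 1.34   0.422 -1.283  1.912  0.445  1.149  1.731]
now [ 0.4437 -0.2036  0.246 ] t 15.6 q [ 1.34  0.42 -1.28  1.91  0.44  1.15  1.73]
[-0.026  -0.2411  0.0914] [ 0.0007 -0.002  -0.0013] dist 0.13 ang 0.4
[-0.0672 -0.2413  0.2812] [ 0.0007 -0.002  -0.0013] dist 0.188 ang 0.4
[-0.0872 -0.2412  0.2811] [ 0.0007 -0.002  -0.0013] dist 0.19 ang 0.4
```

```bash
python3 -m crank '-0.026 -0.241 0.091 0 -0.002 0 1;-0.026 -0.241 0.091 0 -0.002 0 1;-0.026 -0.241 0.091 0 -0.002 0 1;-0.067 -0.241 0.29 0 -0.002 0 1;-0.067 -0.241 0.29 0 -0.002 0 1;-0.067 -0.241 0.306 0 -0.002 0 1;-0.067 -0.241 0.306 0 -0.002 0 1;-0.067 -0.241 0.306 0 -0.002 0 1'; python3 log.py; python3 go.py -125,-179,92,0 -90,-179,92,0 -46,-179,92,0
python3 - <<'E'
from h import *
from station import eyes
s=eyes.read_camera("scene");t=eyes.read_camera("top")
a=cv2.resize(s["image"][255:335,205:285,::-1],(390,390),interpolation=cv2.INTER_CUBIC)
b=cv2.resize(t["image"][180:260,160:400,::-1],(390*2,260),interpolation=cv2.INTER_CUBIC)[:, :]
cc=cv2.resize(s["image"][170:250,260:340,::-1],(390,340),interpolation=cv2.INTER_CUBIC)
cv2.imwrite("pics/l1.png",np.vstack([np.hstack([a[:340],cc]),b]))
E
```

```text
t: 16.4
eef_pos: [0.5099, -0.3069, 0.0954]
tool_rot: [0.001, -0.139, 0.99, 0.0]
contact_force: [0.0, 0.2, 0.3]
gripper_width: -0.0
grasp_force: 0.0
[ 1.16   0.741 -1.021  1.816  0.74   1.02   1.687]
now [ 0.5099 -0.3069  0.0954] t 16.4 q [ 1.16  0.74 -1.02  1.82  0.74  1.02  1.69]
[-0.0433 -0.0043  0.007 ] [0.     0.0008 0.0009] dist 0.022 ang 0.2
[-0.1133 -0.0045  0.0072] [0.     0.0008 0.0009] dist 0.057 ang 0.2
[-0.2013 -0.0047  0.0074] [0.     0.0008 0.0009] dist 0.101 ang 0.2
```

View pics/l1.png

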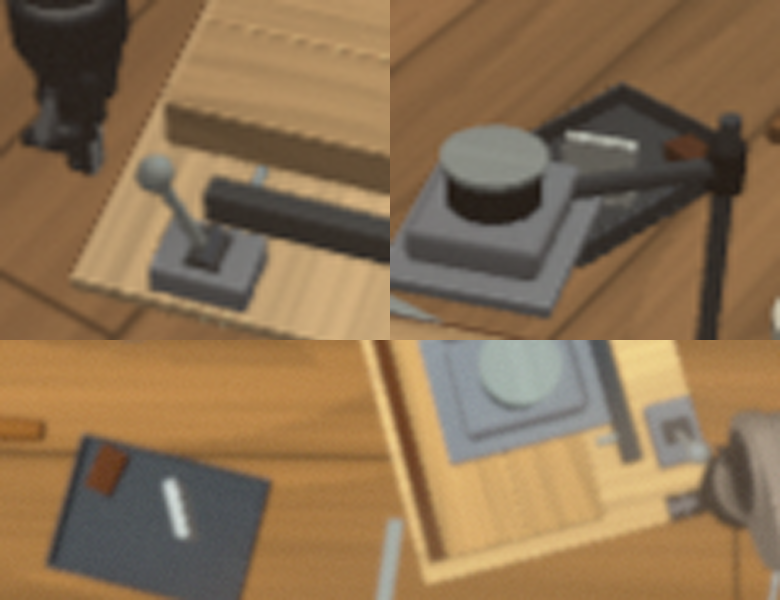

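The scene crop shows the finger tip at (90,165) behind the ball at (157,173). The other crop and the top view show the spacer standing in the tray. I'll check the alignment by projection.

Run:
```python
from h import *
d=pickle.load(open("cams0.pkl","rb"));S,T=d["scene"],d["top"]
for n,X in (("tcp",np.array([.5099,-.3069,.0954])),("tcp+30",np.array([.5099,-.3069,.125])),("ball",w(j,(-96,-179,106))[0])):
    print(n,((proj(S,X)[0]-[205,255])*390/80).round(0),((proj(T,X)[0]-[160,180])*3.25+[0,340]).round(0))
```

```text
tcp [ 82. 166.] [707. 502.]
tcp+30 [ 78. 137.] [713. 500.]
ball [151. 175.] [696. 453.]
```

The geometry is consistent. Push, first into contact and then along.

```bash
python3 -m crank '-0.03 -0.004 0.007 0 0 0 1;-0.05 -0.004 0.007 0 0 0 1;-0.07 -0.004 0.007 0 0 0 1;-0.09 -0.004 0.007 0 0 0 1;-0.11 -0.004 0.007 0 0 0 1;-0.13 -0.004 0.007 0 0 0 1;-0.15 -0.004 0.007 0 0 0 1;-0.17 -0.004 0.007 0 0 0 1;-0.185 -0.004 0.007 0 0 0 1;-0.185 -0.004 0.007 0 0 0 1'
python3 - <<'E'
from h import *
from station import eyes
s=eyes.read_camera("scene")
for a in(0,.5,.8,.9,1.): print(a,proj(s,w(j,(-60+80*np.sin(a-.5),-180,34+80*np.cos(a-.5))))[0].round(1),end=' ')
rows((w(j,(-46,-179,92))[0],Rt(j[2],0)))
E
```

```text
t: 17.5
eef_pos: [0.5994, -0.2831, 0.0895]
tool_rot: [0.001, -0.139, 0.99, 0.001]
contact_force: [0.2, -0.2, -0.0]
gripper_width: 0.002
grasp_force: 0.0
0 [235.2 291.4] 0.5 [246.4 292. ] 0.8 [253.4 294.4] 0.9 [255.7 295.5] 1.0 [257.9 296.8] now [ 0.5988 -0.2835  0.0895] t 17.55 q [ 0.99  0.83 -0.98  1.65  0.76  1.09  1.63]
[-0.0176 -0.0007 -0.005 ] [0.0007 0.0003 0.0007] dist 0.009 ang 0.2
```

```bash
python3 -m crank '-0.006 0 0 0 0 0 1;-0.012 0 0 0 0 0 1;-0.018 0 0 0 0 0 1;-0.018 0 0 0 0 0 1';python3 -m crank '-0.004 0 0 0 0 0 1;-0.008 0 0 0 0 0 1;-0.008 0 0 0 0 0 1'
```

```text
t: 17.95
eef_pos: [0.605, -0.2825, 0.0892]
tool_rot: [-0.002, -0.138, 0.99, 0.001]
contact_force: [-6.5, -0.8, 2.7]
gripper_width: 0.002
grasp_force: 3.3
t: 18.25
eef_pos: [0.6053, -0.2825, 0.089]
tool_rot: [-0.006, -0.137, 0.991, 0.0]
contact_force: [-18.1, -1.2, 11.5]
gripper_width: 0.0
grasp_force: 9.1
```

It is on the stop, with the force rising and no more travel. Back off and look.

```bash
python3 -m crank '0.03 0 0 0 0 0 1;0.1 0 0 0 0 0 1;0.2 0 0 0 0 0 1;0.25 0 -0.05 0 0 0 1;0.28 0 -0.15 0 0 0 1;0.28 0 -0.25 0 0 0 1;0.28 0 -0.25 0 0 0 1;0.28 0 -0.25 0 0 0 1;0.28 0 -0.25 0 0 0 1'
python3 - <<'E'
from h import *
from station import eyes
s=eyes.read_camera("scene");t=eyes.read_camera("top")
a=cv2.resize(s["image"][255:335,205:285,::-1],(390,390),interpolation=cv2.INTER_CUBIC)
cc=cv2.resize(s["image"][170:250,260:340,::-1],(390,390),interpolation=cv2.INTER_CUBIC)
b=cv2.resize(t["image"][180:260,160:400,::-1],(780,210),interpolation=cv2.INTER_CUBIC)
for q in(.9,1.): print(((proj(s,w(j,(-60+80*np.sin(q-.5),-180,34+80*np.cos(q-.5))))[0]-[205,255])*390/80).round(0))
cv2.imwrite("pics/f1.png",np.vstack([np.hstack([a,cc]),b]))
E
```

```text
t: 19.15
eef_pos: [0.4754, -0.3192, 0.2135]
tool_rot: [-0.0, -0.138, 0.99, 0.001]
contact_force: [0.3, 0.2, -0.3]
gripper_width: -0.004
grasp_force: 0.0
[247. 198.]
[258. 204.]
```

View pics/f1.png

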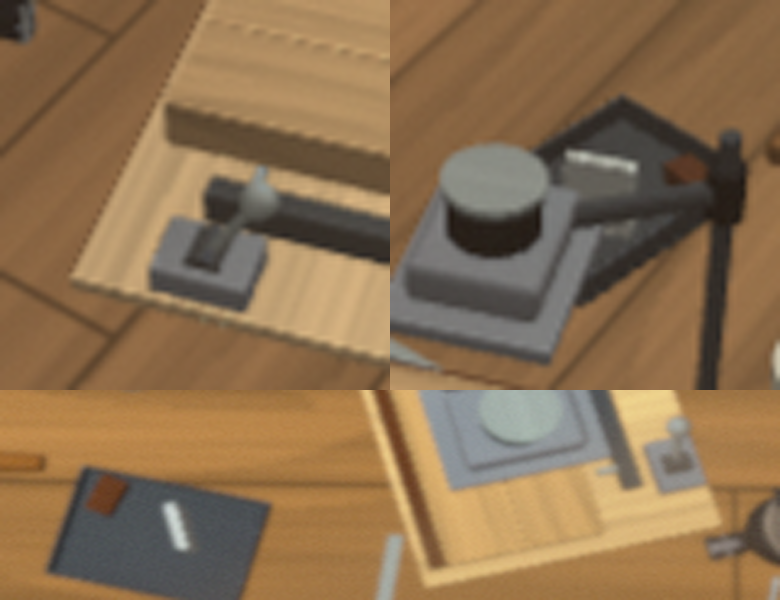

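The ball is at about (260,200), against a prediction of (258,204) for fully locked. The spacer stands in the tray, the joint is closed and the arm is clear, so I'm handing in.

```bash
python3 -c "
from station import ticket
print(ticket.hand_in())"
```

```text
the job is handed in; nothing more can be done
None
```

I pulled the spacer, the joint closed, the spacer is standing in the tray, and I then pushed the lock lever to its stop; the job was handed in at about 19 s and gave no verdict.

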